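Load the dispenser tray and fit the start knob, holding it pressed

ROBOT

A 6-joint arm with a two-finger parallel gripper is mounted at the origin on the work surface. World frame = base frame: x ahead of the robot, y to its left, z up, the work surface at z = 0. Lengths are in m, angles in rad, forces in N, time in s.
With the tool pointing down it reaches from about 0.35 to 0.975 m from the base axis. Payload 4.9 kg.
Tool frame: the origin (TCP) lies on the centre line of the jaws, within the pads' length; the fingertips stand ahead of it and the grasp point (between the pads) is the TCP (manip.tip_extent is the z of the fingertips in the tool frame, in m); z points along the fingers, y is the line along which they close (so a half turn about z gives the same grasp; the last joint's range is limited). The gripper opens to 85 mm and grips with 20 to 120 N. Pads are 22 mm wide; open, the fingers measure 114 mm over their backs; the gripper's body (76 mm by 85 mm) begins 54 mm behind the grasp point. The pads swing forward as they close: fully open they stand 13 mm farther back than shut.
Start: joints at [-1.357, 0.053, 1.613, -0, 1.476, -0.119], TCP at [0.204, -0.591, 0.25] pointing down, gripper open.
Joint ranges: [-3.01, 3.01], [-1.01, 2.22], [0.06, 2.58], [-1.02, 4.17], [0.09, 2.62], [-3.14, 3.14]. Speed limits (rad/s): [2.57, 2.57, 3.14, 3.14, 3.14, 3.14].

INTERFACE

Orientations are given as a unit quaternion [w, x, y, z].
In Python, from plant import manip gives the robot as it stands. The module is installed in compiled form; this text tells all that it offers.
- The arm moves only by the shell command python3 -m crank 'ROWS'. ROWS is a JSON list of rows, 1 to 5 of them, each an object with the fields aperture (the opening from 0.0 (shut) to 1.0 (fully open)), tx, ty, tz (the shift in fractions of the full range, 1 being 750 mm), rx, ry, rz (a rotation vector in fractions of the full range, 1 being pi/2 rad); a field left out counts as zero (the opening has to be given); each row shifts and turns the commanded pose from where the row before left it, along the tool's axes as they then stand; what a row does not reach is not made up. A row lasts 1/8 s, in which the tool goes at most 0.0625 m and 0.188 rad, less where a joint would pass 70% of its speed; a pose out of reach is approached as far as the arm can. The fingers move at their own pace and stop on an object; the grip force is fixed at half the most. Time passes only in rows, so rows that do not move let the fingers close. It prints the time, the measured TCP pose, the force, the opening and the grip force at its end. No shift or turn number may pass 1 either way. Input that does not fit is refused with a message, and nothing moves.
- manip.state(): the state, without advancing time (a new reading comes with each control period).
- manip.grab_frame(name): name is "side" or "top"; returns (picture, depth): 384x512x3 uint8, red, green, blue; 384x512 float32, m along the optical axis (not along the pixel's ray), 0 where there is no reading.
- manip.camera_params(name): a dict with "intrinsics" (3x3 intrinsics, pixels), "xyz" and "orientation" of the camera in the world. Camera axes: x right, y down, z forward; pixel columns grow to the right and rows downward; lengths in m; the calibration is good to about 2 mm. A picture is of the moment at which its call begins. camera_params takes no time and is no camera call.
- manip.job_done(): hands the job in; it is judged then, once.
Trained networks look in the newest picture that a camera, given by its name, has taken for a name from the list of things; names that differ only in an ending like _2 or _b are one class to them, and where a whole thing is asked for, a point or a joint stands for the part that bears it (a point fixed in the world has none). Each returns a list of dicts, best first, with "conf" (0 to 1); they miss things now and then, are a little off and sometimes report something else, mostly with a low value. They report only what shows in the picture. A call takes as long as a camera call. They do not tell look-alikes from the thing itself.
- manip.look_for(camera, query): "extent" ([left, top, right, bottom] in pixels, round what is visible of it).
- manip.outline_of(camera, query): "region" (384x512 bool, what is visible of it) and "extent" ([left, top, right, bottom] in pixels, round what is visible of it).
- manip.mark_of(camera, query): "centre" ([row, column] in pixels: a listed point, or the origin of a listed thing).
The state is a dict: "time": time; "joint_pos": joint angles; "joint_vel": joint speeds; "joint_efforts": joint torques, N m; "tool_pos": TCP position; "tool_rot": TCP orientation; "contact_force": force on the tool from outside, world axes, zero at the start; "ft_torque": the same for the moment, N m; "gripper_width": opening from 0.0 (shut) to 1.0 (fully open); "grasp_force": force on a finger pad.
Only numpy, scipy, OpenCV 4.12 (cv2) and the standard library are available. Lean on these libraries where they do the work, as an engineer would, in place of code of your own. Each camera call takes 0.05 s, during which the arm holds its last target. There are 200 camera calls.

TASK

Get the laundry console ready and start it: first slide the grey dispenser tray with both its tablets fully home into the bay in the console's front, so that its white front plate lies flush against the console. Then pick up the loose blue knob with the white grip bar, turn it until its socket meshes with the cross splines of the brass spindle, slide it fully home and push it down against the spring as far as it goes. Finish while still holding the knob pressed down with the gripper; leave the other things on the counter and console where they are.

Things in the scene. Friction and masses are not known exactly. Their poses are not given: they have to be found in the camera images.
- console: Fixed white laundry-machine console on the counter, 160 deep (x) x 300 wide x 80 mm high. Origin: bottom centre of its front face (towards the robot); x into the console, y left, z up. Left end: tray bay under a clear roof, open to the front. On top at x 65, y -80 mm: a bare brass cross-splined spindle; at x 55, y 5 a fixed grey button, 34 mm across, 19 mm high.
- bay_mouth (a point): Centre of the tray bay's opening in the console's front face, at counter level; axes as the console's (x into the bay). The opening is 77 mm wide, 44 mm high and 140 mm deep with straight side walls; it has no floor of its own: the tray slides on the counter.
- tray: Loose grey tray with two tablets, 0.18 kg. Origin: underside, middle of the inner face of its white front plate; x from the plate along the tray (far end enters first), z up. Tray 72 wide, 28 high, 88 mm long, narrowing to 56 over the last 22. Plate 92 wide, 50 high, 6 thick (x -6 to 0), wider than the bay: home, it lies on the console's face and tray origin and axes match bay_mouth.
- tray_fin (a point): Grip point on the tray's blue upright fin, 25 mm in front of the tray's origin, 45 mm above the underside; axes as the tray's. The fin stands out 34 mm in front of the plate (x -40 to -6 mm), is 12 mm thick (y) and spans heights 12 to 56 mm.
- tablet0: Green detergent tablet, 24 x 34 x 14 mm, 25 g, lying loose in the tray, 4 mm above its underside, nearest the front plate; origin under its centre
- tablet1: White detergent tablet, the same size, lying in the tray beyond the green one; origin under its centre
- knob: Loose start knob, upright on the counter at right, 60 g. Origin: centre of underside, z up. Blue skirt 60 mm across, heights 0-20 mm; white grip bar on top 50 long (x), 14 thick (y), heights 20-46 mm, red mark at +x end. Cross socket in the underside, 16 mm deep, slots 8 mm wide along x and y: fits the spindle at any of four quarter turns.
- spindle_tip (a point): Centre of the brass spindle's top end. x and y lie along its spline ribs (cross 24 mm across, ribs 6 thick; top 2 mm narrowed to 20 and 4); z up. Unpressed 110 mm above the counter. Stands at any angle, stiff to turn (0.12 N m). Knob home: underside 16 mm below this point, socket roof on the tip; further pressing moves both down.
- start_spindle (a joint): How far the spring-loaded spindle is pressed down, m: 0 released, 0.010 fully pressed (a hard stop, knob then 4 mm clear of the console's top). The spring takes 3 N to start and 8 N at the stop, and pushes back up when let go.
- detergent: Bystander, leave alone: white detergent bottle, 84 mm diameter, 230 mm tall, orange label, standing at the back left; origin under its centre
- stain_jar: Bystander, leave alone: clear jar with red lid, 72 mm diameter, 100 mm tall, at the right beside the console; origin under its centre
- spray: Bystander, leave alone: clear bottle with red cap and yellow label, 60 mm diameter, 170 mm tall, to the right beside the jar; origin under its centre
- screw_dish: Bystander, leave alone: shallow steel dish of screws, 60 mm diameter, 18 mm high, standing on top of the console above the tray bay; origin under its centre
- screwdriver: Bystander, leave alone: screwdriver lying on the counter at the far right; origin in its underside
- spare_cap: Bystander, leave alone: small black round cap, 36 mm diameter, 17 mm high, on the counter in front of the console between tray and knob; origin under its centre
- brush: Bystander, leave alone: brush lying on the counter at the far left; origin in its underside
There are look-alikes about, which are no part of the job. What is shaped like the tray but orange or purple is not meant.

How it is judged:
On the way, in this order (a step that is already met when the one before it is completed fails the run):
1. the tray is fully home in the bay with both tablets in it (x of tray in the frame of bay_mouth between -0.004 and 0.006 m and distance between tray and bay_mouth below 0.008 m and angle between the x axis of tray and the x axis of console, either way round below 0.07 rad and angle between tray's own z axis and vertical below 0.07 rad and x of tablet0 in the frame of tray between 0 and 0.088 m and y of tablet0 in the frame of tray between -0.035 and 0.035 m and z of tablet0 in the frame of tray between 0 and 0.026 m and x of tablet1 in the frame of tray between 0 and 0.088 m and y of tablet1 in the frame of tray between -0.035 and 0.035 m and z of tablet1 in the frame of tray between 0 and 0.026 m), for 0.2 s.
2. the knob is meshed with the spindle and fully home on it, the tray still home (z of knob in the frame of spindle_tip below -0.0135 m and horizontal distance between knob and spindle_tip below 0.003 m and angle between knob's own z axis and vertical below 0.09 rad and (angle between the x axis of knob and the x axis of spindle_tip, either way round below 0.15 rad or angle between the x axis of knob and the y axis of spindle_tip, either way round below 0.15 rad) and x of tray in the frame of bay_mouth between -0.004 and 0.006 m and distance between tray and bay_mouth below 0.008 m and angle between the x axis of tray and the x axis of console, either way round below 0.07 rad and angle between tray's own z axis and vertical below 0.07 rad), for 0.1 s.
At the end, for the whole second after the job is handed in: The tray's front plate is within 4 mm of flush with the console and straight, both tablets lie in the tray; the knob is meshed on the spindle (at least 13.5 of 16 mm deep, within 3 mm of its axis, upright) and the gripper holds it pressed down, the spindle at least 7 of its 10 mm down (all of step 2 and x of tablet0 in the frame of tray between 0 and 0.088 m and y of tablet0 in the frame of tray between -0.035 and 0.035 m and z of tablet0 in the frame of tray between 0 and 0.026 m and x of tablet1 in the frame of tray between 0 and 0.088 m and y of tablet1 in the frame of tray between -0.035 and 0.035 m and z of tablet1 in the frame of tray between 0 and 0.026 m and value of joint start_spindle above 0.007 m and contact force between knob and start_spindle above 3 N and contact force between the fingers and knob above 2 N); the arm keeps its last pose, push and grip.
It fails at once if a bystander was moved more than 25 mm (distance of any of detergent, stain_jar, spray, screw_dish, screwdriver, spare_cap, brush from where it was at the start of the episode above 0.025 m).
It also fails if it takes over 64 s, if anything falls off the work surface, if the arm or the gripper's body presses on something with over 40 N, if the wrist force passes 120 N, or if a joint passes its speed limit or range.

## Working session

There is one attempt and no reset: what is moved stays moved. The work goes in short steps, Python scripts to look and compute and a shell command to move; the robot and the scene stay as the last step left them, time stands still between calls to the robot, and variables do not carry over. Pictures are saved under pics/ and viewed, at most 10 in all, crops included, and the job is handed in when it is done.

```bash
mkdir -p pics
cat > h.py <<'E'
import numpy as np, cv2
from plant import manip
from scipy.spatial.transform import Rotation as R
def cam(n):
    p=manip.camera_params(n); q=p["orientation"]
    return np.array(p["intrinsics"]),np.array(p["xyz"]),R.from_quat([q[1],q[2],q[3],q[0]]).as_matrix()
def pts(n,d):
    K,t,Rm=cam(n); v,u=np.mgrid[0:384,0:512]
    c=np.stack([(u-K[0,2])/K[0,0]*d,(v-K[1,2])/K[1,1]*d,d],-1)
    return c@Rm.T+t
def proj(n,P):
    K,t,Rm=cam(n); c=(np.asarray(P)-t)@Rm; return (c@K.T)[...,:2]/c[...,2:]
def ray(n,u,v,z):
    K,t,Rm=cam(n); r=Rm@np.array([(u-K[0,2])/K[0,0],(v-K[1,2])/K[1,1],1]); return t+r*(z-t[2])/r[2]
def grab(n):
    p,d=manip.grab_frame(n); np.savez(f"{n}.npz",p=p,d=d); return p,d
def st():
    s=manip.state(); q=s["tool_rot"]; Rm=R.from_quat([q[1],q[2],q[3],q[0]]).as_matrix()
    return s,np.array(s["tool_pos"]),Rm
E
python3 - <<'E'
from h import *
for n in("side","top"):
    p,d=grab(n); cv2.imwrite(f"pics/{n}0.png",cv2.resize(p[...,::-1],(800,600)))
    print(n,cam(n)[1],cam(n)[2][:,2].round(2))
    for q in("console","bay_mouth","tray","tray_fin","knob","spindle_tip","tablet0","tablet1","spare_cap"):
        try:print(q,[(np.round(m["centre"]),round(m["conf"],2)) for m in manip.mark_of(n,q)[:3]])
        except Exception as e:print(q,e)
s,p,Rm=st();print(s["time"],p,Rm.round(3),manip.tip_extent)
E
```

```text
side [-0.12966954  0.93008001  1.16047014] [ 0.41 -0.59 -0.7 ]
console [(array([191., 237.]), 0.84)]
bay_mouth [(array([202., 223.]), 0.78)]
tray [(array([270., 211.]), 0.87), (array([237., 281.]), 0.82), (array([272., 278.]), 0.62)]
tray_fin [(array([261., 288.]), 0.83), (array([263., 205.]), 0.82), (array([237., 246.]), 0.76)]
knob [(array([185., 293.]), 0.62)]
spindle_tip [(array([151., 238.]), 0.58)]
tablet0 [(array([242., 236.]), 0.53), (array([235., 230.]), 0.43)]
tablet1 [(array([242., 236.]), 0.53), (array([235., 230.]), 0.43)]
spare_cap [(array([204., 275.]), 0.64), (array([136., 289.]), 0.26)]
top [0.32146246 0.04867612 1.13339316] [ 0.17 -0.03 -0.98]
console [(array([156., 264.]), 0.65)]
bay_mouth [(array([151., 235.]), 0.58)]
tray [(array([212., 198.]), 0.92), (array([264., 191.]), 0.72), (array([245., 232.]), 0.72)]
tray_fin [(array([222., 197.]), 0.97), (array([246., 223.]), 0.82), (array([202., 141.]), 0.72)]
knob [(array([206., 313.]), 0.63)]
spindle_tip [(array([155., 236.]), 0.73), (array([129., 293.]), 0.47)]
tablet0 [(array([206., 192.]), 0.47), (array([197., 192.]), 0.47)]
tablet1 [(array([206., 192.]), 0.47), (array([197., 192.]), 0.47)]
spare_cap [(array([213., 271.]), 0.45)]
1.0 [ 0.20415613 -0.59070524  0.25033404] [[ 0.945  0.327  0.   ]
 [ 0.327 -0.945 -0.   ]
 [-0.     0.    -1.   ]] 0.019
```

View pics/top0.png

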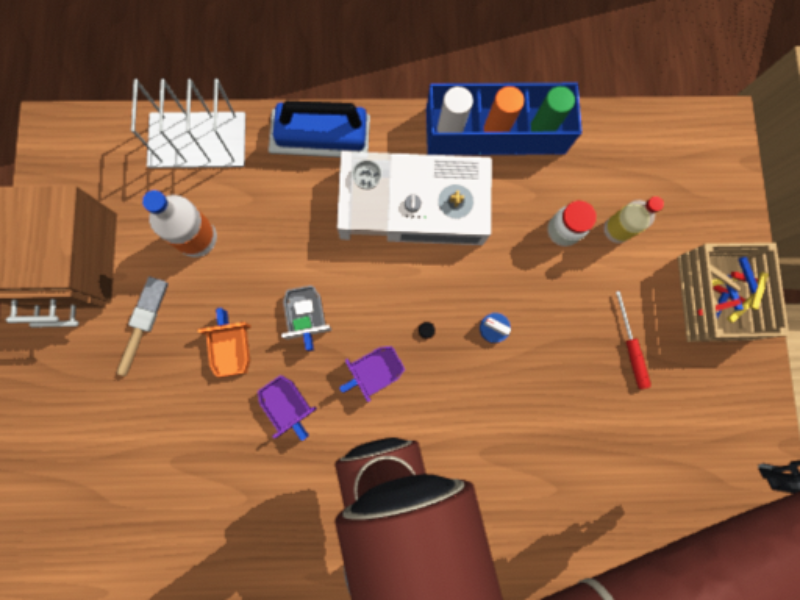

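View pics/side0.png

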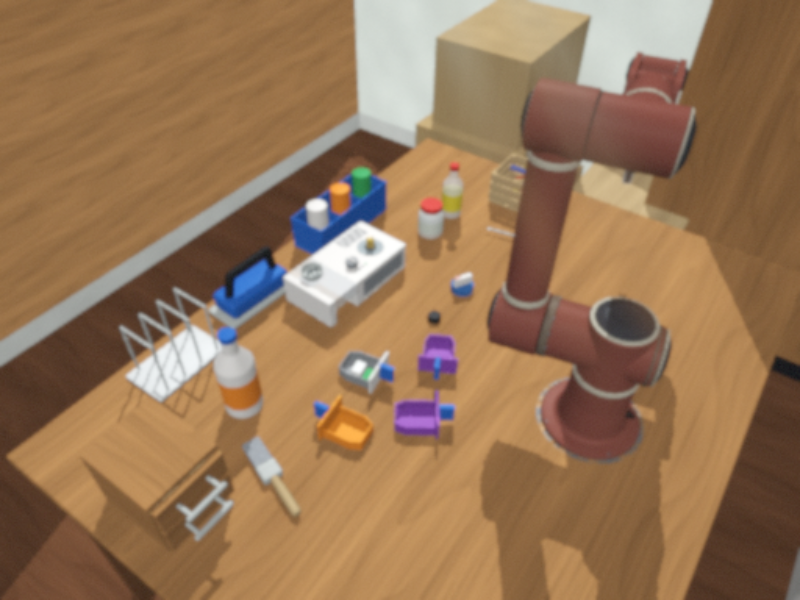

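The top view (800x600) has four tray shapes: orange at (225,345), purple at (285,405) and (373,372), and grey at (303,312). The grey one with the green and white tablets fits the description. The knob is at (495,328) and the spindle at (457,199). Next I'll make an enlarged crop and take depth measurements.

```bash
cat > m.py <<'E'
from h import *
z=np.load("top.npz");p,d=z["p"],z["d"];P=pts("top",d)
c=p[90:230,160:340];cv2.imwrite("pics/crop1.png",cv2.resize(c[...,::-1],(792,600),interpolation=cv2.INTER_CUBIC))
X,Y,Z=P[...,0],P[...,1],P[...,2]
print("table z",np.median(Z[330:345,60:120]))
v,u=np.mgrid[0:384,0:512]
m=(abs(Z-.08)<.006)&(u>205)&(u<325)&(v>90)&(v<160)
r=cv2.minAreaRect(P[m][:,:2].astype(np.float32)*1000);print("console top rect",r,cv2.boxPoints(r).round(),m.sum())
hsv=cv2.cvtColor(p,cv2.COLOR_RGB2HSV)
bl=(hsv[...,0]>105)&(hsv[...,0]<125)&(hsv[...,1]>150)&(hsv[...,2]>60)
w=(v>150)&(v<270)
f=bl&w&(u>185)&(u<205)&(v<230)
print("fin",f.sum(),P[f].round(3).tolist()[::4])
g=(u>175)&(u<215)&(v>180)&(v<225)&(Z>.01)
r=cv2.minAreaRect(P[g][:,:2].astype(np.float32)*1000);print("tray rect all",r)
pl=g&(abs(Z-.05)<.006)&~f;r=cv2.minAreaRect(P[pl][:,:2].astype(np.float32)*1000);print("plate",r,cv2.boxPoints(r).round(),pl.sum())
k=(u>300)&(u<335)&(v>190)&(v<230)&(Z>.012);r=cv2.minEnclosingCircle(P[k&(abs(Z-.02)<.005)][:,:2].astype(np.float32)*1000);print("skirt",r)
b=k&(Z>.04);r=cv2.minAreaRect(P[b][:,:2].astype(np.float32)*1000);print("bar",r,b.sum(),P[b].mean(0),Z[k].max())
s=(u>275)&(u<310)&(v>110)&(v<145)&(Z>.1);print("spindle",s.sum(),P[s].mean(0),P[s].round(3).tolist())
ca=(u>262)&(u<285)&(v>200)&(v<222)&(Z>.01);print("cap",P[ca].mean(0))
E
python3 m.py
```

```text
table z -0.0010568108647398544
console top rect ((705.771240234375, -37.87744140625), (300.419189453125, 162.3082733154297), 86.62164306640625) [[ 616. -183.]
 [ 778. -193.]
 [ 796.  107.]
 [ 634.  117.]] 4526
fin 45 [[0.436, 0.182, 0.052], [0.432, 0.182, 0.057], [0.429, 0.181, 0.059], [0.426, 0.182, 0.055], [0.423, 0.182, 0.055], [0.421, 0.182, 0.053], [0.418, 0.182, 0.053], [0.414, 0.182, 0.053], [0.415, 0.17, 0.05], [0.411, 0.17, 0.053], [0.408, 0.17, 0.055], [0.406, 0.171, 0.048]]
tray rect all ((410.5014953613281, 156.31407165527344), (261.0255432128906, 99.60519409179688), 29.515724182128906)
plate ((429.7919006347656, 178.9697265625), (26.635887145996094, 89.23158264160156), 10.363901138305664) [[409. 220.]
 [425. 133.]
 [451. 137.]
 [435. 225.]] 65
skirt ((442.4283447265625, -194.33750915527344), 30.12415885925293)
bar ((395.07183837890625, -77.58355712890625), (40.943294525146484, 289.4184875488281), 22.19012451171875) 78 [ 0.43619797 -0.18136407  0.10092398] 1.133393162918523
spindle 45 [ 0.60468167 -0.07886242  0.33504448] [[0.321, 0.049, 1.133], [0.321, 0.049, 1.133], [0.
[... 354 characters left out ...]
89, -0.123, 0.106], [0.689, -0.126, 0.107], [0.685, -0.105, 0.109], [0.685, -0.108, 0.108], [0.684, -0.11, 0.111], [0.685, -0.114, 0.109], [0.685, -0.117, 0.108], [0.685, -0.119, 0.11], [0.685, -0.123, 0.109], [0.685, -0.125, 0.11], [0.684, -0.105, 0.103], [0.684, -0.108, 0.102], [0.684, -0.112, 0.102], [0.683, -0.114, 0.106], [0.681, -0.116, 0.11], [0.684, -0.12, 0.104], [0.684, -0.124, 0.102], [0.684, -0.127, 0.102], [0.679, -0.114, 0.107], [0.679, -0.116, 0.108], [0.676, -0.113, 0.107], [0.676, -0.117, 0.107], [0.674, -0.114, 0.104], [0.675, -0.117, 0.102], [0.321, 0.049, 1.133], [0.321, 0.049, 1.133], [0.321, 0.049, 1.133], [0.321, 0.049, 1.133]]
cap [ 0.4396695  -0.05626101  0.02852561]
```

View pics/crop1.png

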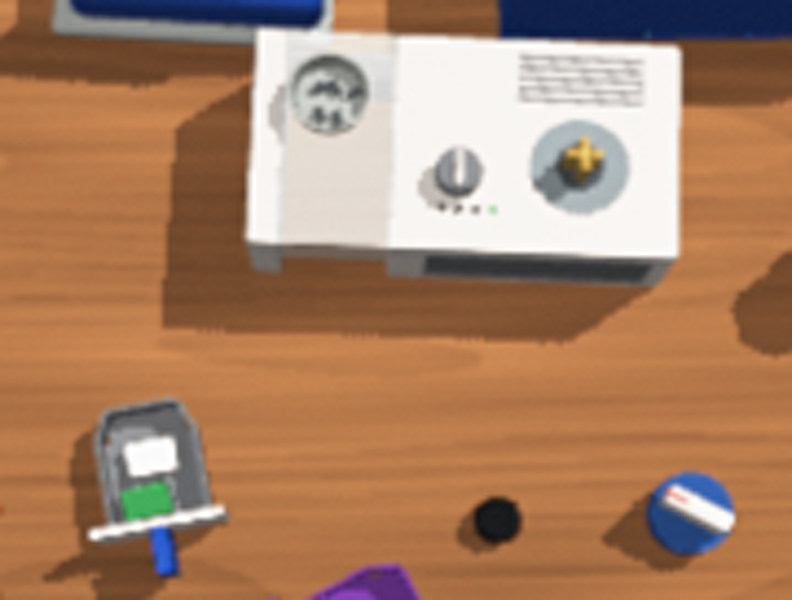

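The crop confirms the grey tray with green and white tablets, fin pointing to the robot at crop (165,552). The knob is at (690,512) with its red end upper left, the brass cross at (583,158), and the bay roof spans columns 281–388. Next I'll refine the angles and positions.

```bash
cat > m2.py <<'E'
from h import *
def c(x,y,z): return ray("top",160+x/4.4-.4,90+y/4.286-.4,z)[:2].round(4)
print("bay roof front L/R",c(281,243,.08),c(388,247,.08),"back",c(287,35,.08),c(395,40,.08))
print("console front corners",c(246,242,.08),c(680,257,.08))
print("bay lower front",c(280,262,.058),c(387,265,.058))
print("plate top ends",c(90,536,.05),c(226,514,.05))
print("fin",c(161,527,.056),c(169,575,.056))
print("knob bar",c(668,490,.046),c(732,525,.046))
print("marks bay",ray("top",235,151,0),ray("side",223,202,0),"fin",ray("top",197,222,.045),ray("side",246,237,.045),"tray",ray("top",198,212,0))
z=np.load("top.npz");p,d=z["p"],z["d"];P=pts("top",d)
k=p[108:146,272:310];kn=p[190:228,296:334]
cv2.imwrite("pics/crop2.png",np.hstack([cv2.resize(a[...,::-1],(400,400),interpolation=cv2.INTER_CUBIC) for a in(k,kn)]))
hsv=cv2.cvtColor(p,cv2.COLOR_RGB2HSV)
v,u=np.mgrid[0:384,0:512]
b=(P[...,2]>.038)&(P[...,2]<.055)&(u>298)&(u<333)&(v>190)&(v<225)
r=cv2.minAreaRect(np.argwhere(b)[:,::-1].astype(np.float32));print("bar px",r,[ray("top",x,y,.046)[:2].round(4) for x,y in cv2.boxPoints(r)],P[b].mean(0))
E
python3 m2.py
```

```text
bay roof front L/R [0.6338 0.0932] [0.6297 0.0195] back [0.7899 0.0872] [0.7852 0.0111]
console front corners [0.6349 0.1172] [ 0.6192 -0.1827]
bay lower front [0.6261 0.095 ] [0.6227 0.0199]
plate top ends [0.4318 0.2271] [0.4454 0.1343]
fin [0.4365 0.1781] [0.4029 0.1726]
knob bar [ 0.4568 -0.1724] [ 0.4308 -0.2158]
marks bay [0.64106363 0.05923477 0.        ] [0.62941201 0.05933262 0.        ] fin [0.40904709 0.17689846 0.045     ] [0.42555543 0.18248396 0.045     ] tray [0.4441074  0.17910542 0.        ]
bar px ((318.6949768066406, 208.5665283203125), (16.119394302368164, 4.53781270980835), 28.300756454467773) [array([ 0.4482, -0.1692]), array([ 0.4603, -0.1765]), array([ 0.4359, -0.2188]), array([ 0.4238, -0.2115])] [ 0.44217677 -0.19402675  0.04504072]
```

View pics/crop2.png

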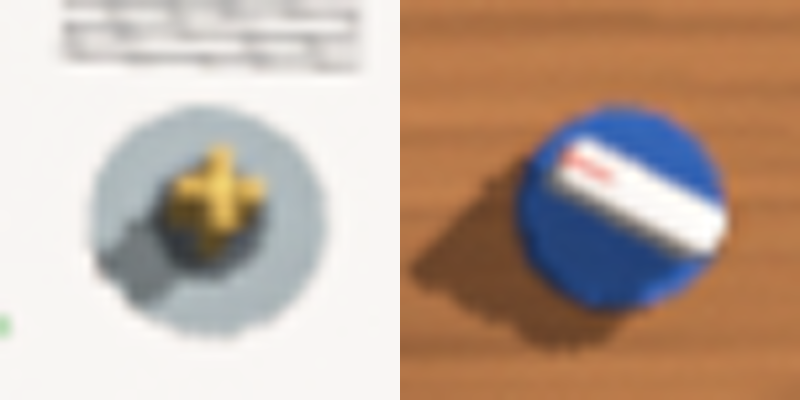

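Numbers agree with the stated sizes:

| Thing | Position (m) | Yaw |
|---|---|---|
| Console front | (0.627, -0.033) | -3.2° |
| bay_mouth | (0.632, 0.057) | -3.2° |
| Fin grip point | (0.418, 0.175) | 9° |
| Knob | (0.442, -0.194) | 60° |
| Spindle | (0.686, -0.116) | about 4° |

I'll start moving to the tray.

The manual's scale: shifts go in shares of 750 mm and turns go in shares of pi/2 rad. Converting my numbers, 0.036 m / 0.75 = 0.048, -0.029 m / 0.75 = -0.0387.

```bash
python3 -m crank '[{"aperture":0.6, "tx":0.048, "ty":-0.0387}, {"aperture":0.6, "tx":0.048, "ty":-0.0387}, {"aperture":0.6, "tx":0.048, "ty":-0.0387}, {"aperture":0.6, "tx":0.048, "ty":-0.0387}, {"aperture":0.6, "tx":0.048, "ty":-0.0387}]'
python3 -m crank '[{"aperture":0.6, "tx":0.048, "ty":-0.0387}, {"aperture":0.6, "tx":0.048, "ty":-0.0387}, {"aperture":0.6, "tx":0.048, "ty":-0.0387}, {"aperture":0.6, "tx":0.048, "ty":-0.0387}, {"aperture":0.6, "tx":0.048, "ty":-0.0387}]'
python3 -m crank '[{"aperture":0.6, "tx":0.0153, "ty":-0.0608}, {"aperture":0.6, "tx":0.0153, "ty":-0.0608}, {"aperture":0.6, "tx":0.0153, "ty":-0.0608}, {"aperture":0.6, "tx":0.0153, "ty":-0.0608}]'
python3 -m crank '[{"aperture":0.6, "tx":0.0153, "ty":-0.0608}, {"aperture":0.6, "tx":0.0153, "ty":-0.0608}, {"aperture":0.6, "tx":0.0153, "ty":-0.0608}, {"aperture":0.6, "tx":0.0153, "ty":-0.0608}, {"aperture":0.6, "rz":0.112}]'
cat > to.py <<'E'
from h import *
import sys
# usage: to.py x y z yaw(deg of tool x) -> deltas in tool axes (position first, then turn)
x,y,z,a=map(float,sys.argv[1:]); s,p,Rm=st()
yaw=np.degrees(np.arctan2(Rm[1,0],Rm[0,0]))
print("t",s["time"],"pos",p.round(4),"yaw",yaw.round(2),"tilt",(np.degrees(np.arccos(-Rm[2,2]))).round(2),"F",np.round(s["contact_force"],1),"w",round(s["gripper_width"],2),"g",round(s["grasp_force"],1),"q6",round(s["joint_pos"][5],2))
dv=Rm.T@(np.array([x,y,z])-p);print("delta tool",dv.round(4),"len",np.linalg.norm(dv).round(4),"rz",np.radians(yaw-a).round(4))
E
python3 to.py .4177 .175 .045 9
```

```text
time: 1.62
tool_pos: [0.3275, -0.3936, 0.2505]
tool_rot: [0.0, 0.986, 0.165, 0.0]
contact_force: [0.6, -0.9, -0.1]
gripper_width: 0.598
grasp_force: 0.0
time: 2.25
tool_pos: [0.4503, -0.1976, 0.2506]
tool_rot: [0.0, 0.986, 0.166, 0.0]
contact_force: [0.1, -1.1, 0.5]
gripper_width: 0.6
grasp_force: 0.0
time: 2.75
tool_pos: [0.4333, -0.0101, 0.2506]
tool_rot: [0.0, 0.986, 0.165, 0.0]
contact_force: [0.0, -0.4, 0.2]
gripper_width: 0.601
grasp_force: 0.0
time: 3.38
tool_pos: [0.4168, 0.1784, 0.2505]
tool_rot: [-0.0, 0.997, 0.078, 0.0]
contact_force: [-0.0, -0.7, -0.1]
gripper_width: 0.602
grasp_force: 0.0
t 3.375 pos [0.4168 0.1784 0.2505] yaw 9.0 tilt 0.03 F [-0.  -0.7 -0.1] w 0.6 g 0.0 q6 1.65
delta tool [0.0003 0.0036 0.2055] len 0.2055 rz -0.0001
```

Scaled: 0.05 m / 0.75 = 0.0667, 0.035 m / 0.75 = 0.0467.

```bash
python3 -m crank '[{"aperture":0.6, "ty":0.0048, "tz":0.0667}, {"aperture":0.6, "tz":0.0667}, {"aperture":0.6, "tz":0.0667}, {"aperture":0.6, "tz":0.0467}, {"aperture":0.6, "tz":0.0273}]'
python3 -m crank '[{"aperture":0.0}, {"aperture":0.0}, {"aperture":0.0}, {"aperture":0}, {"aperture":0}]'
python3 - <<'E'
from h import *
p,d=grab("top");cv2.imwrite("pics/grasp.png",np.vstack([cv2.resize(p[150:230,150:260][...,::-1],None,fx=4,fy=4)]))
q,d=grab("side");cv2.imwrite("pics/grasp.png",np.hstack([cv2.resize(p[150:250,150:250][...,::-1],(400,400)),cv2.resize(q[190:290,190:290][...,::-1],(400,400))]))
E
python3 to.py .4177 .175 .045 9
```

```text
time: 4.0
tool_pos: [0.4167, 0.172, 0.0426]
tool_rot: [0.0, 0.997, 0.078, -0.001]
contact_force: [-1.2, -1.2, 0.3]
gripper_width: 0.605
grasp_force: 0.0
time: 4.62
tool_pos: [0.419, 0.1725, 0.0461]
tool_rot: [-0.0, 0.997, 0.078, 0.001]
contact_force: [-1.5, 0.0, 5.5]
gripper_width: 0.131
grasp_force: 63.6
t 4.725 pos [0.419  0.1725 0.0461] yaw 8.99 tilt 0.12 F [-0.8  0.   6. ] w 0.13 g 63.7 q6 1.64
delta tool [-0.0009 -0.0026  0.0011] len 0.003 rz -0.0002
```

View pics/grasp.png

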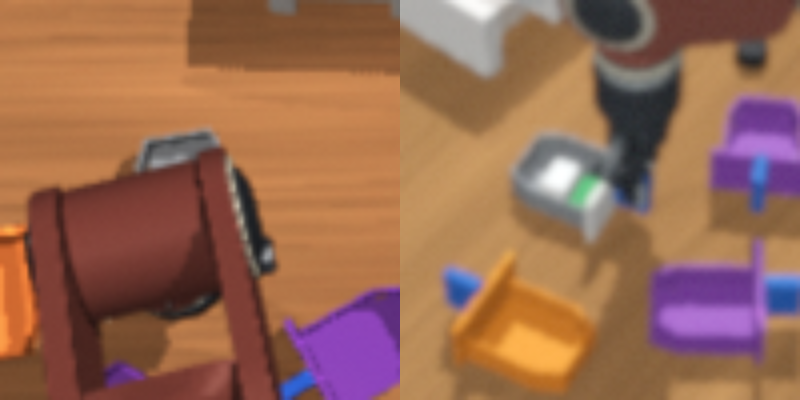

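The grasp is good: the fin sits between the fingers and both tablets are in the tray. I'll slide to the pre-insertion pose.

Scaled: 0.03 m / 0.75 = 0.04, 0.0133 m / 0.75 = 0.0177, 0.04 rad / 1.5708 = 0.0255.

```bash
python3 -m crank '[{"aperture":0, "tx":0.0267, "ty":0.016, "tz":-0.0013}, {"aperture":0, "tx":0.0267, "ty":0.0267}, {"aperture":0, "tx":0.0173, "ty":0.04}, {"aperture":0, "tx":0.0177, "ty":0.04}, {"aperture":0, "ty":0.0373, "rz":0.0255}]'
python3 -m crank '[{"aperture":0, "rz":0.0382}, {"aperture":0, "rz":0.0382}, {"aperture":0, "rz":0.0337}, {"aperture":0}]'
python3 - <<'E'
from h import *
p,d=grab("top");q,e=grab("side");cv2.imwrite("pics/pre.png",np.hstack([cv2.resize(p[120:220,180:280][...,::-1],(400,400)),cv2.resize(q[160:260,180:280][...,::-1],(400,400))]))
print(proj("side",[[.632,.057,0],[.6342,.0954,.02],[.6298,.0186,.02]]).round(1))
E
python3 to.py .5032 .0642 .045 -3.2
```

```text
time: 5.35
tool_pos: [0.5032, 0.0637, 0.0461]
tool_rot: [-0.001, 0.998, 0.058, 0.0]
contact_force: [-0.3, 3.6, 2.9]
gripper_width: 0.13
grasp_force: 63.5
time: 5.85
tool_pos: [0.5025, 0.0642, 0.0461]
tool_rot: [-0.0, 1.0, -0.028, 0.0]
contact_force: [0.2, 0.4, 1.1]
gripper_width: 0.128
grasp_force: 63.4
[[222.9 201.4]
 [216.1 203.2]
 [229.  192.6]]
t 5.95 pos [0.5025 0.0642 0.0461] yaw -3.18 tilt 0.03 F [0.1 0.8 2.7] w 0.13 g 63.5 q6 1.61
delta tool [ 0.0007 -0.0001  0.0011] len 0.0013 rz 0.0003
```

View pics/pre.png

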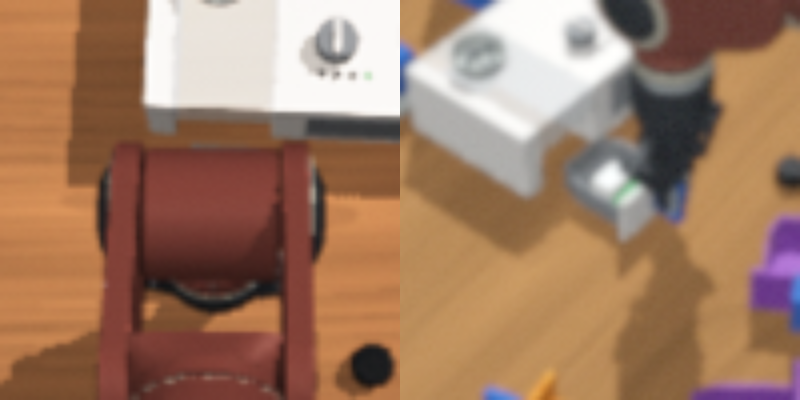

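The tray is lined up in front of the bay with both tablets in it. I'll insert slowly and watch the side force.

Scaled: 0.01 m / 0.75 = 0.0133.

```bash
python3 -m crank '[{"aperture":0, "tx":0.0133}, {"aperture":0, "tx":0.0133}, {"aperture":0, "tx":0.0133}, {"aperture":0, "tx":0.0133}]'
python3 -m crank '[{"aperture":0, "tx":0.0107}, {"aperture":0, "tx":0.0107}, {"aperture":0, "tx":0.008}]'
python3 to.py .6071 .0584 .045 -3.2
```

```text
time: 6.45
tool_pos: [0.5416, 0.0619, 0.0461]
tool_rot: [0.0, 1.0, -0.028, -0.001]
contact_force: [-5.1, 1.2, 7.9]
gripper_width: 0.134
grasp_force: 64.3
time: 6.82
tool_pos: [0.5636, 0.0607, 0.0461]
tool_rot: [0.0, 1.0, -0.028, -0.001]
contact_force: [-5.7, 0.8, 7.2]
gripper_width: 0.133
grasp_force: 64.2
t 6.825 pos [0.5636 0.0607 0.0461] yaw -3.17 tilt 0.17 F [-5.7  0.8  7.2] w 0.13 g 64.2 q6 1.6
delta tool [ 0.0436 -0.0001  0.001 ] len 0.0436 rz 0.0005
```

Scaled: 0.01 m / 0.75 = 0.0133, 0.006 m / 0.75 = 0.008.

```bash
python3 -m crank '[{"aperture":0, "tx":0.0133}, {"aperture":0, "tx":0.0133}, {"aperture":0, "tx":0.0133}, {"aperture":0, "tx":0.008}]'
python3 -m crank '[{"aperture":0, "tx":0.0053}, {"aperture":0, "tx":0.004}, {"aperture":0, "tx":0.004}, {"aperture":0, "tx":0.0027}]'
python3 to.py .6071 .0584 .045 -3.2
```

```text
time: 7.32
tool_pos: [0.5997, 0.0586, 0.0461]
tool_rot: [0.0, 1.0, -0.028, -0.001]
contact_force: [-5.2, -0.1, 8.5]
gripper_width: 0.129
grasp_force: 64.3
time: 7.82
tool_pos: [0.6058, 0.0583, 0.046]
tool_rot: [0.0, 1.0, -0.028, -0.01]
contact_force: [-32.0, 0.6, 27.6]
gripper_width: 0.128
grasp_force: 67.5
t 7.825 pos [0.6058 0.0583 0.046 ] yaw -3.17 tilt 1.1 F [-32.    0.6  27.6] w 0.13 g 67.5 q6 1.6
delta tool [ 0.0013 -0.0002  0.001 ] len 0.0017 rz 0.0006
```

A 32 N contact at the predicted depth indicates the plate is on the console face. I'll relax, release, lift and look.

Scaled: -0.004 m / 0.75 = -0.0053.

```bash
python3 -m crank '[{"aperture":0, "tx":-0.0053}, {"aperture":0.5}, {"aperture":0.5}, {"aperture":0.5}]'
python3 -m crank '[{"aperture":0.5, "tz":-0.04}, {"aperture":0.5, "tz":-0.0667}, {"aperture":0.5, "tz":-0.08}, {"aperture":0.5, "ty":0.08, "tz":-0.0133}, {"aperture":0.5, "tx":-0.04, "ty":0.0667}]'
python3 -m crank '[{"aperture":0.6, "tx":-0.06, "ty":0.0533}, {"aperture":0.6, "tx":-0.06, "ty":0.0533}, {"aperture":0.6, "tx":-0.0533, "ty":0.0533}]'
cat > l.py <<'E'
from h import *
p,d=grab("top");P=pts("top",d);q,e=grab("side")
cv2.imwrite("pics/home.png",np.hstack([cv2.resize(p[100:200,200:310][...,::-1],(400,400)),cv2.resize(q[150:250,180:280][...,::-1],(400,400))]))
v,u=np.mgrid[0:384,0:512];Z=P[...,2]
m=(Z>.035)&(Z<.06)&(u>205)&(u<260)&(v>140)&(v<185);r=cv2.minAreaRect(P[m][:,:2].astype(np.float32)*1000);print("plate",r,m.sum())
# spindle fit
hsv=cv2.cvtColor(p,cv2.COLOR_RGB2HSV)
w=hsv[100:150,270:315]; y=((w[...,0]>15)&(w[...,0]<35)&(w[...,1]>90))*w[...,2].astype(float)
up=cv2.resize(np.clip((y-130)/100,0,1).astype(np.float32),None,fx=8,fy=8,interpolation=cv2.INTER_LINEAR)
best=[]
for th in np.radians(np.arange(-45,45,1.5)):
  for cx in np.arange(.678,.696,.001):
    for cy in np.arange(-.124,-.107,.001):
      im=np.zeros(up.shape,np.uint8)
      for a in(th,th+np.pi/2):
        X=np.array([np.cos(a),np.sin(a)]);N=np.array([-X[1],X[0]])
        Q=[np.r_[[cx,cy]+X*s*.0115+N*t*.0027,.109] for s,t in((1,1),(1,-1),(-1,-1),(-1,1))]
        uv=(proj("top",Q)-[270,100]+.5)*8;cv2.fillConvexPoly(im,uv.round().astype(int),1)
      best.append((2*(up*im).sum()/(up.sum()+im.sum()),np.degrees(th),cx,cy))
best.sort(reverse=True)
for b in best[:6]:print(np.round(b,4))
k=(Z>.038)&(Z<.055)&(u>298)&(u<333)&(v>190)&(v<225);print("bar",P[k].mean(0),cv2.minAreaRect(P[k][:,:2].astype(np.float32)*1000))
E
python3 l.py; python3 to.py .442 -.194 .041 -30
```

```text
time: 8.32
tool_pos: [0.6082, 0.0581, 0.0455]
tool_rot: [0.0, 1.0, -0.028, -0.0]
contact_force: [0.0, 0.8, -0.6]
gripper_width: 0.5
grasp_force: 0.0
time: 8.95
tool_pos: [0.5738, -0.0518, 0.1986]
tool_rot: [0.001, 1.0, -0.028, 0.003]
contact_force: [-0.4, -1.3, 0.8]
gripper_width: 0.502
grasp_force: 0.0
time: 9.32
tool_pos: [0.4339, -0.1635, 0.1958]
tool_rot: [0.0, 1.0, -0.028, 0.0]
contact_force: [0.7, -0.4, -0.1]
gripper_width: 0.597
grasp_force: 0.0
plate ((611.3158569335938, 50.560585021972656), (132.495849609375, 42.06160354614258), 86.8200912475586) 188
t 9.425 pos [ 0.4327 -0.1651  0.1955] yaw -3.54 tilt 0.08 F [ 0.8  0.5 -1. ] w 0.6 g 0.0 q6 1.11
delta tool [0.0112 0.0281 0.1545] len 0.1575 rz 0.4619Traceback (most recent call last):
  File "l.py", line 18, in <module>
    uv=(proj("top",Q)-[270,100]+.5)*8;cv2.fillConvexPoly(im,uv.round().astype(int),1)
        ~~~~^^^^^^^^^
  File "h.py", line 12, in proj
    K,t,Rm=cam(n); c=(np.asarray(P)-t)@Rm; return (c@K.T)[...,:2]/c[...,2:]
           ~~~^^^
  File "h.py", line 5, in cam
    p=manip.camera_params(n); q=p["orientation"]
ValueError: time passes only in moves, steps and waits
```

View pics/home.png

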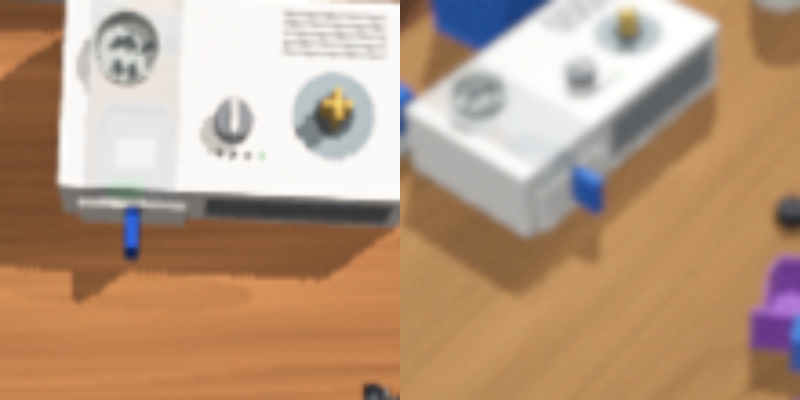

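The tray looks home: plate at (130,208) in the left panel, flush along the console face with both tablets under the roof. I'll cache the calibration and fit the spindle angle from the saved image.

```bash
sed -i 's/^import numpy/import functools, numpy/;s/^def cam/@functools.cache\ndef cam/' h.py
sed -i 's/^import functools, numpy as np, cv2/import functools, cv2\nimport numpy as np/' h.py
sed -i 's/^p,d=grab("top");P=pts("top",d);q,e=grab("side")/z=np.load("top.npz");p,d=z["p"],z["d"];P=pts("top",d)/;/imwrite/d' l.py
cat >> l.py <<'E'
f=lambda lo,hi,a,b,c,e:(Z>lo)&(Z<hi)&(u>a)&(u<b)&(v>c)&(v<e)
hb=(hsv[...,0]>105)&(hsv[...,0]<125)&(hsv[...,1]>150)&f(.04,.065,220,250,145,170)
print("fin",P[hb].min(0),P[hb].max(0),"console",cv2.minAreaRect(P[f(.074,.086,205,325,90,160)][:,:2].astype(np.float32)*1000))
E
python3 l.py
```

```text
plate ((611.3158569335938, 50.560585021972656), (132.495849609375, 42.06160354614258), 86.8200912475586) 188
[ 0.7781 -4.5     0.687  -0.115 ]
[ 0.777 -1.5    0.687 -0.115]
[ 0.776  1.5    0.687 -0.115]
[ 0.7755 -3.      0.687  -0.115 ]
[ 0.7738 -1.5     0.687  -0.116 ]
[ 0.7734  0.      0.687  -0.115 ]
bar [ 0.43191448 -0.19853632  0.04117969] ((431.91448974609375, -198.53631591796875), (0.0, 0.0), 0.0)
fin [0.59151944 0.05257962 0.04887456] [0.62322384 0.05933916 0.05947207] console ((706.062255859375, -37.786163330078125), (300.5252380371094, 161.73898315429688), 86.76791381835938)
```

The fin ends put the tray origin at x ≈ 0.630, so it is home. The spindle is at (0.687, -0.1155) with yaw about 0°. Next the knob: turn the tool to 60° and descend.

Scaled: -0.185 rad / 1.5708 = -0.1178.

```bash
python3 -m crank '[{"aperture":0.6, "rz":-0.1178}, {"aperture":0.6, "rz":-0.1178}, {"aperture":0.6, "rz":-0.1178}, {"aperture":0.6, "rz":-0.1178}, {"aperture":0.6, "rz":-0.1178}]'
python3 -m crank '[{"aperture":0.6, "rz":-0.1171}, {"aperture":0.6}]'
python3 to.py .4424 -.1943 .043 60
```

```text
time: 10.05
tool_pos: [0.436, -0.1621, 0.1959]
tool_rot: [-0.0, 0.906, 0.424, 0.0]
contact_force: [0.0, 0.0, 0.1]
gripper_width: 0.597
grasp_force: 0.0
time: 10.3
tool_pos: [0.4359, -0.1622, 0.1958]
tool_rot: [-0.0, 0.865, 0.502, 0.0]
contact_force: [0.6, -0.0, 0.1]
gripper_width: 0.596
grasp_force: 0.0
t 10.3 pos [ 0.4359 -0.1622  0.1958] yaw 60.24 tilt 0.02 F [ 0.6 -0.   0.1] w 0.6 g 0.0 q6 0.0
delta tool [-0.0247  0.0216  0.1528] len 0.1563 rz 0.0041
```

Scaled: 0.05 m / 0.75 = 0.0667, 0.04 m / 0.75 = 0.0533.

```bash
python3 -m crank '[{"aperture":0.6, "tx":-0.0329, "ty":0.0288, "tz":0.04}, {"aperture":0.6, "tz":0.0667}, {"aperture":0.6, "tz":0.0533}, {"aperture":0.6, "tz":0.0267}, {"aperture":0.6, "tz":0.0171}]'
python3 -m crank '[{"aperture":0.0}, {"aperture":0.0}, {"aperture":0.0}, {"aperture":0}, {"aperture":0}]'
python3 to.py .4424 -.1943 .043 60
```

```text
time: 10.92
tool_pos: [0.4417, -0.1942, 0.0417]
tool_rot: [-0.001, 0.865, 0.501, -0.0]
contact_force: [-0.3, 0.1, 0.2]
gripper_width: 0.601
grasp_force: 0.0
time: 11.55
tool_pos: [0.443, -0.1953, 0.0444]
tool_rot: [0.001, 0.865, 0.502, 0.001]
contact_force: [0.0, -0.4, 6.5]
gripper_width: 0.148
grasp_force: 60.6
t 11.55 pos [ 0.443  -0.1953  0.0444] yaw 60.31 tilt 0.16 F [ 0.  -0.4  6.5] w 0.15 g 60.6 q6 -0.05
delta tool [ 0.0006 -0.001   0.0014] len 0.0018 rz 0.0055
```

Scaled: -0.05 m / 0.75 = -0.0667, -0.046 m / 0.75 = -0.0613.

```bash
python3 -m crank '[{"aperture":0, "tz":-0.0533}, {"aperture":0, "tz":-0.0667}, {"aperture":0, "tz":-0.0613}]'
python3 -m crank '[{"aperture":0, "tx":0.0507, "ty":0.046}, {"aperture":0, "tx":0.0507, "ty":0.046}, {"aperture":0, "tx":0.0507, "ty":0.046}, {"aperture":0, "tx":0.0507, "ty":0.046}, {"aperture":0, "tx":0.0507, "ty":0.0461}]'
python3 -m crank '[{"aperture":0, "rz":-0.1101}, {"aperture":0, "rz":-0.1101}, {"aperture":0, "rz":-0.1101}, {"aperture":0}]'
python3 to.py .687 -.1157 .155 90
python3 - <<'E'
from h import *
q,e=grab("side");cv2.imwrite("pics/over.png",cv2.resize(q[110:200,190:290][...,::-1],(666,600),interpolation=cv2.INTER_CUBIC))
E
```

```text
time: 11.92
tool_pos: [0.4413, -0.1943, 0.1798]
tool_rot: [-0.001, 0.865, 0.502, -0.0]
contact_force: [0.1, -1.0, -0.4]
gripper_width: 0.15
grasp_force: 59.7
time: 12.55
tool_pos: [0.6869, -0.1142, 0.1779]
tool_rot: [-0.001, 0.865, 0.502, -0.001]
contact_force: [0.2, -0.5, -0.4]
gripper_width: 0.152
grasp_force: 59.7
time: 13.05
tool_pos: [0.6854, -0.1149, 0.1779]
tool_rot: [-0.001, 0.707, 0.707, -0.0]
contact_force: [0.3, -0.2, -0.6]
gripper_width: 0.149
grasp_force: 59.7
t 13.05 pos [ 0.6854 -0.1149  0.1779] yaw 89.94 tilt 0.11 F [ 0.3 -0.2 -0.6] w 0.15 g 59.7 q6 -0.27
delta tool [-0.0008  0.0016  0.0229] len 0.023 rz -0.001
```

View pics/over.png

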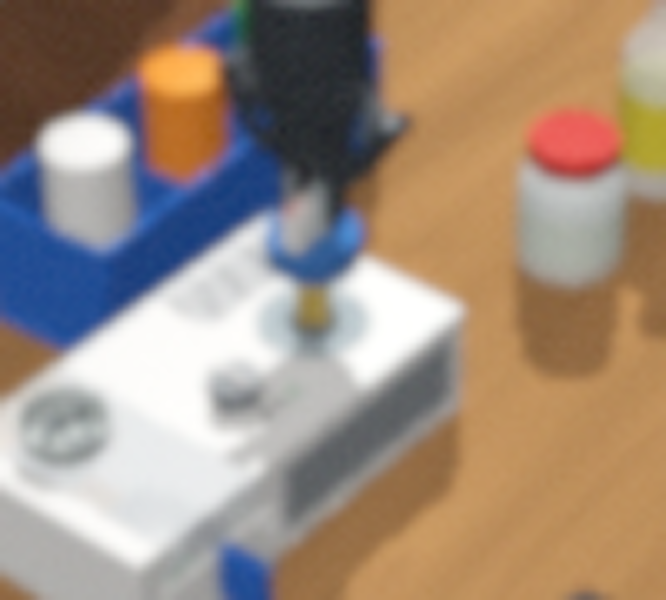

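The knob is held upright over the spindle (knob at (315,245), spindle at (312,305)). I'll lower it to touch.

Scaled: 0.012 m / 0.75 = 0.016, 0.0016 m / 0.75 = 0.0021.

```bash
python3 -m crank '[{"aperture":0, "tx":-0.0011, "ty":0.0021, "tz":0.016}, {"aperture":0, "tz":0.0107}, {"aperture":0, "tz":0.004}, {"aperture":0, "tz":0.0027}, {"aperture":0}]'
python3 to.py .687 -.1157 .1394 90
python3 -m crank '[{"aperture":0, "tz":0.0027}, {"aperture":0, "tz":0.0013}, {"aperture":0}]'
python3 to.py .687 -.1157 .1384 90
```

```text
time: 13.72
tool_pos: [0.6877, -0.1159, 0.154]
tool_rot: [0.0, 0.707, 0.707, 0.0]
contact_force: [-0.9, 0.1, 0.8]
gripper_width: 0.148
grasp_force: 59.8
t 13.725 pos [ 0.6877 -0.1159  0.154 ] yaw 90.05 tilt 0.01 F [-0.9  0.1  0.8] w 0.15 g 59.8 q6 -0.27
delta tool [ 0.0002 -0.0007  0.0146] len 0.0146 rz 0.0008
time: 14.1
tool_pos: [0.688, -0.1159, 0.1517]
tool_rot: [0.0, 0.707, 0.707, 0.0]
contact_force: [-0.3, 0.3, 1.7]
gripper_width: 0.148
grasp_force: 60.0
t 14.1 pos [ 0.688  -0.1159  0.1517] yaw 90.06 tilt 0.06 F [-0.3  0.3  1.7] w 0.15 g 60.0 q6 -0.27
delta tool [ 0.0002 -0.001   0.0133] len 0.0134 rz 0.001
```

Scaled: 0.002 m / 0.75 = 0.0027, 0.001 m / 0.75 = 0.0013.

```bash
python3 -m crank '[{"aperture":0, "tz":0.0027}, {"aperture":0, "tz":0.0013}, {"aperture":0}]'
python3 -m crank '[{"aperture":0, "tz":0.0027}, {"aperture":0, "tz":0.0013}, {"aperture":0}]'
python3 to.py .687 -.1157 .1384 90;python3 - <<'E'
from h import *;s=st()[0];print(np.round(s["ft_torque"],3))
E
```

```text
time: 14.48
tool_pos: [0.6879, -0.1159, 0.1485]
tool_rot: [0.0, 0.707, 0.707, 0.0]
contact_force: [-0.1, -0.1, 4.4]
gripper_width: 0.151
grasp_force: 60.3
time: 14.85
tool_pos: [0.6879, -0.1159, 0.1454]
tool_rot: [0.0, 0.707, 0.707, 0.0]
contact_force: [0.3, 0.1, 6.3]
gripper_width: 0.152
grasp_force: 60.5
t 14.85 pos [ 0.6879 -0.1159  0.1454] yaw 90.06 tilt 0.05 F [0.3 0.1 6.3] w 0.15 g 60.5 q6 -0.27
delta tool [ 0.0002 -0.0009  0.007 ] len 0.0071 rz 0.001
[-0.015 -0.085  0.006]
```

The force follows the spring, so the knob isn't meshed yet. I'll ease up and search by turning.

The manual's scale: shifts go in shares of 750 mm and turns go in shares of pi/2 rad. Converting my numbers, -0.003 m / 0.75 = -0.004, -0.0009 m / 0.75 = -0.0012.

```bash
python3 -m crank '[{"aperture":0, "ty":-0.0012, "tz":-0.004}, {"aperture":0}]' | grep -E "pos|force"
python3 -m crank '[{"aperture":0, "rz":-0.0255}, {"aperture":0}]' | grep -E "pos|contact"
python3 -m crank '[{"aperture":0, "rz":-0.0255}, {"aperture":0}]' | grep -E "pos|contact"
python3 -m crank '[{"aperture":0, "rz":-0.0255}, {"aperture":0}]' | grep -E "pos|contact"
python3 -m crank '[{"aperture":0, "rz":-0.0255}, {"aperture":0}]' | grep -E "pos|contact"
python3 to.py .687 -.1157 .1384 90
```

```text
tool_pos: [0.6872, -0.1159, 0.1487]
contact_force: [2.7, -0.4, 3.1]
grasp_force: 60.3
tool_pos: [0.6872, -0.116, 0.1483]
contact_force: [4.0, -0.5, 4.3]
tool_pos: [0.6873, -0.1161, 0.1484]
contact_force: [3.8, -1.4, 3.2]
tool_pos: [0.6875, -0.1162, 0.1485]
contact_force: [5.3, -1.5, 3.7]
tool_pos: [0.6877, -0.1163, 0.1487]
contact_force: [5.9, -1.5, 2.9]
t 16.1 pos [ 0.6877 -0.1163  0.1487] yaw 99.15 tilt 0.19 F [ 5.9 -1.5  2.9] w 0.15 g 60.3 q6 -0.43
delta tool [ 0.0008 -0.0006  0.0103] len 0.0103 rz 0.1597
```

```bash
cat > f.py <<'E'
from h import *
s,p,Rm=st();print("t",round(s["time"],2),"p",p.round(4),"yaw",np.degrees(np.arctan2(Rm[1,0],Rm[0,0])).round(1),"F",np.round(s["contact_force"],1),"T",np.round(s["ft_torque"],3))
E
python3 f.py
python3 -m crank '[{"aperture":0, "ty":0.0016}, {"aperture":0}]' >/dev/null; python3 f.py
python3 -m crank '[{"aperture":0, "rz":0.0509}, {"aperture":0}]' >/dev/null; python3 f.py
python3 -m crank '[{"aperture":0, "rz":0.0509}, {"aperture":0}]' >/dev/null; python3 f.py
```

```text
t 16.1 p [ 0.6877 -0.1163  0.1487] yaw 99.2 F [ 5.9 -1.5  2.9] T [-0.333 -1.082 -0.086]
t 16.35 p [ 0.688  -0.1162  0.1481] yaw 99.2 F [ 4.4 -3.1  3.8] T [-0.633 -0.765 -0.108]
t 16.6 p [ 0.6877 -0.1159  0.1479] yaw 94.7 F [ 2.2 -2.4  4.1] T [-0.531 -0.639 -0.048]
t 16.85 p [ 0.6873 -0.1154  0.1476] yaw 90.2 F [ 0.9 -0.8  4.5] T [-0.25  -0.225 -0.077]
```

Scaled: 0.06 rad / 1.5708 = 0.0382.

```bash
for i in 1; do python3 -m crank '[{"aperture":0, "rz":0.0382}, {"aperture":0}]' >/dev/null; python3 f.py
python3 -m crank '[{"aperture":0, "rz":0.0382}, {"aperture":0}]' >/dev/null; python3 f.py
python3 -m crank '[{"aperture":0, "rz":0.0382}, {"aperture":0}]' >/dev/null; python3 f.py
python3 -m crank '[{"aperture":0, "rz":0.0382}, {"aperture":0}]' >/dev/null; python3 f.py; done
```

```text
t 17.1 p [ 0.6872 -0.1152  0.1475] yaw 86.8 F [ 0.3 -1.   4.4] T [-0.111 -0.023 -0.044]
t 17.35 p [ 0.6874 -0.1154  0.1477] yaw 83.3 F [ 0.3 -0.7  4.3] T [-0.153 -0.023  0.023]
t 17.6 p [ 0.6876 -0.1157  0.1478] yaw 79.9 F [-0.7 -1.5  4.6] T [-0.29   0.022  0.082]
t 17.85 p [ 0.6878 -0.116   0.1479] yaw 76.4 F [ 1.9 -2.4  4.2] T [-0.486 -0.114  0.09 ]
```

The tip is engaged (about 2.5 mm) but the ribs are not. I'll probe the lateral play to find the centre.

Scaled: -0.001 m / 0.75 = -0.0013, -0.14 rad / 1.5708 = -0.0891.

```bash
python3 -m crank '[{"aperture":0, "tz":-0.0013, "rz":-0.0891}, {"aperture":0}]' >/dev/null; python3 f.py; echo +wx
python3 -m crank '[{"aperture":0, "ty":0.0013}, {"aperture":0}]' >/dev/null; python3 f.py
python3 -m crank '[{"aperture":0, "ty":0.0013}, {"aperture":0}]' >/dev/null; python3 f.py
python3 -m crank '[{"aperture":0, "ty":0.0013}, {"aperture":0}]' >/dev/null; python3 f.py; echo -wx
python3 -m crank '[{"aperture":0, "ty":-0.004}, {"aperture":0}]' >/dev/null; python3 f.py
python3 -m crank '[{"aperture":0, "ty":-0.0013}, {"aperture":0}]' >/dev/null; python3 f.py
python3 -m crank '[{"aperture":0, "ty":-0.0013}, {"aperture":0}]' >/dev/null; python3 f.py
python3 -m crank '[{"aperture":0, "ty":-0.0013}, {"aperture":0}]' >/dev/null; python3 f.py
```

```text
t 18.1 p [ 0.6876 -0.1155  0.1488] yaw 84.3 F [-0.2 -1.9  4.2] T [-0.183 -0.007 -0.048]
+wx
t 18.35 p [ 0.6881 -0.1155  0.1483] yaw 84.3 F [-2.5 -0.9  3.8] T [-0.166  0.539  0.033]
t 18.6 p [ 0.6896 -0.1157  0.1487] yaw 84.3 F [-3.4 -0.9  4.4] T [-0.15   0.662 -0.019]
t 18.85 p [ 0.6907 -0.1158  0.1488] yaw 84.3 F [-3.3 -0.7  3.5] T [-0.095  0.711  0.042]
-wx
t 19.1 p [ 0.6889 -0.1157  0.1499] yaw 84.3 F [ 2.3 -1.2  4.3] T [-0.116 -0.336 -0.004]
t 19.35 p [ 0.6873 -0.1156  0.1494] yaw 84.3 F [ 2.2 -0.5  2.8] T [-0.141 -0.446  0.025]
t 19.6 p [ 0.6867 -0.1155  0.1496] yaw 84.3 F [ 5.5 -0.7  3.9] T [-0.108 -1.029  0.026]
t 19.85 p [ 0.6864 -0.1155  0.15  ] yaw 84.3 F [ 6.8 -0.8  3.7] T [-0.127 -1.355  0.027]
```

Scaled: 0.0055 m / 0.75 = 0.0073.

```bash
python3 -m crank '[{"aperture":0, "ty":0.0073}, {"aperture":0}]' >/dev/null; python3 f.py
python3 -m crank '[{"aperture":0, "ty":0.0013}, {"aperture":0}]' >/dev/null; python3 f.py
python3 -m crank '[{"aperture":0, "ty":0.0013}, {"aperture":0}]' >/dev/null; python3 f.py
python3 -m crank '[{"aperture":0, "ty":0.0013}, {"aperture":0}]' >/dev/null; python3 f.py
```

```text
t 20.1 p [ 0.6896 -0.1158  0.1481] yaw 84.3 F [-0.3  0.1  2.8] T [-0.03   0.154  0.024]
t 20.35 p [ 0.6905 -0.1159  0.1483] yaw 84.3 F [-3.   0.4  3.5] T [-0.024  0.604  0.016]
t 20.6 p [ 0.6911 -0.1159  0.1482] yaw 84.3 F [-5.4 -0.7  4.3] T [0.05  1.023 0.022]
t 20.85 p [ 0.6914 -0.1159  0.1478] yaw 84.3 F [-6.2  1.1  2.8] T [0.056 1.396 0.049]
```

Scaled: -0.0042 m / 0.75 = -0.0056.

```bash
python3 -m crank '[{"aperture":0, "ty":-0.0056}, {"aperture":0}]' >/dev/null; python3 f.py; echo +wy
python3 -m crank '[{"aperture":0, "tx":0.002}, {"aperture":0}]' >/dev/null; python3 f.py
python3 -m crank '[{"aperture":0, "tx":0.0013}, {"aperture":0}]' >/dev/null; python3 f.py
python3 -m crank '[{"aperture":0, "tx":0.0013}, {"aperture":0}]' >/dev/null; python3 f.py; echo -wy
python3 -m crank '[{"aperture":0, "tx":-0.0053}, {"aperture":0}]' >/dev/null; python3 f.py
python3 -m crank '[{"aperture":0, "tx":-0.0013}, {"aperture":0}]' >/dev/null; python3 f.py
python3 -m crank '[{"aperture":0, "tx":-0.0013}, {"aperture":0}]' >/dev/null; python3 f.py
```

```text
t 21.1 p [ 0.6898 -0.1158  0.1496] yaw 84.3 F [-0.1 -0.7  3.3] T [-0.098  0.004 -0.007]
+wy
t 21.35 p [ 0.6898 -0.1152  0.1495] yaw 84.3 F [-0.2 -4.5  2.4] T [-0.864 -0.147  0.04 ]
t 21.6 p [ 0.6898 -0.1149  0.1495] yaw 84.3 F [ 0.5 -6.6  3.9] T [-1.284 -0.108  0.066]
t 21.85 p [ 0.6898 -0.1146  0.1495] yaw 84.3 F [-0.3 -7.4  3.6] T [-1.632 -0.084  0.06 ]
-wy
t 22.1 p [ 0.6894 -0.1159  0.1491] yaw 84.3 F [ 2.1 -1.2  3.2] T [-0.133 -0.191  0.002]
t 22.35 p [ 0.6888 -0.1167  0.1486] yaw 84.4 F [-0.2 -1.2 -0.5] T [-0.165  0.013  0.014]
t 22.6 p [ 0.6883 -0.1177  0.1478] yaw 84.3 F [ 1.5  1.4 -1.3] T [ 0.344 -0.293  0.053]
```

The vertical force vanished at (0.6888, -0.1167), so the spindle popped into the socket. I'll press down now.

Scaled: 0.002 m / 0.75 = 0.0027, 0.0006 m / 0.75 = 0.0008.

```bash
python3 -m crank '[{"aperture":0, "tx":0.0008, "tz":0.0027}, {"aperture":0}]' >/dev/null; python3 f.py
python3 -m crank '[{"aperture":0, "tz":0.0027}, {"aperture":0, "tz":0.0027}, {"aperture":0}]' >/dev/null; python3 f.py
python3 -m crank '[{"aperture":0, "tz":0.0027}, {"aperture":0, "tz":0.0013}, {"aperture":0}]' >/dev/null; python3 f.py
```

```text
t 22.85 p [ 0.6885 -0.1176  0.1462] yaw 84.3 F [ 0.4  1.4 -1.4] T [ 0.17  -0.062 -0.001]
t 23.23 p [ 0.6888 -0.1176  0.1427] yaw 84.3 F [-0.2  0.3 -2.4] T [ 0.231 -0.043 -0.006]
t 23.6 p [ 0.689  -0.1176  0.1399] yaw 84.3 F [-0.1  0.7 -1.7] T [ 0.226 -0.105  0.045]
```

Scaled: 0.002 m / 0.75 = 0.0027, 0.001 m / 0.75 = 0.0013.

```bash
python3 -m crank '[{"aperture":0, "tz":0.0027}, {"aperture":0, "tz":0.0013}, {"aperture":0}, {"aperture":0}]' >/dev/null; python3 f.py
python3 -m crank '[{"aperture":0, "tz":0.0027}, {"aperture":0, "tz":0.0027}, {"aperture":0}]' >/dev/null; python3 f.py
python3 -m crank '[{"aperture":0, "tz":0.0027}, {"aperture":0, "tz":0.0027}, {"aperture":0}]' >/dev/null; python3 f.py
python3 -m crank '[{"aperture":0, "tz":0.0027}, {"aperture":0, "tz":0.0013}, {"aperture":0}]' >/dev/null; python3 f.py
```

```text
t 24.1 p [ 0.689  -0.1177  0.1373] yaw 84.3 F [-1.3  2.9  1.6] T [0.356 0.212 0.055]
t 24.48 p [ 0.6891 -0.1177  0.1332] yaw 84.3 F [-1.4  1.6  4. ] T [ 0.352  0.352 -0.022]
t 24.85 p [ 0.6891 -0.1177  0.1295] yaw 84.3 F [-2.7  2.5  5.8] T [0.434 0.53  0.077]
t 25.23 p [ 0.6892 -0.1177  0.1282] yaw 84.3 F [-5.4  2.9 12.8] T [0.538 1.058 0.054]
```

The hard stop is reached at the predicted height (12.8 N). I'll take a last look.

```bash
python3 -m crank '[{"aperture":0}, {"aperture":0}]' >/dev/null
python3 - <<'E'
from h import *
q,e=grab("side");cv2.imwrite("pics/end.png",cv2.resize(q[110:210,170:290][...,::-1],(720,600),interpolation=cv2.INTER_CUBIC))
E
python3 to.py .689 -.1177 .128 84.3
```

```text
t 25.525 pos [ 0.6892 -0.1177  0.1282] yaw 84.34 tilt 0.03 F [-6.   2.8 12. ] w 0.15 g 61.5 q6 -0.18
delta tool [-0.     -0.0002  0.0002] len 0.0003 rz 0.0006
```

View pics/end.png

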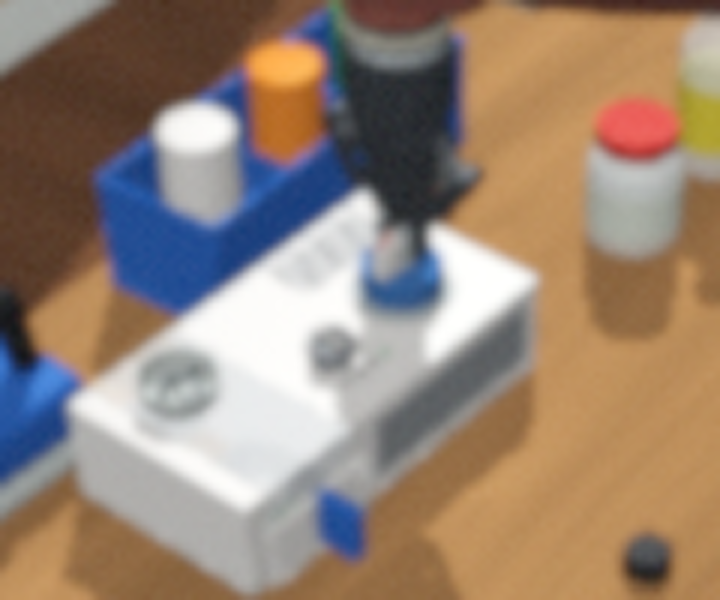

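The knob sits low on the console at (402,280), still gripped. The tray plate is flush, with the fin at (342,522), and the dish, cap and jar are in place.

```bash
python3 -c "
from plant import manip
print(manip.job_done())"
```

```text
the job is handed in; nothing more can be done
None
```

I handed the job in at about 25.5 s with the tray flush in the bay and the meshed knob still gripped and pressed to its stop at about 12 N; the hand-in call returned no verdict.

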